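# Close the gap fixture and check its slot with the narrow gauge

### The job

Lower the top plate by its handle, level and without dropping it, onto the fixture's two guide pins until it rests fully on the rails. Then take the narrower of the two blade gauges from the tray, gently slide its blade into the slot under the plate from the left (tray) side until its shoulder meets the fixture's face, pause there for about a second, draw it out again and lay it flat back in the tray, let go. The plate stays seated; leave the wide gauge, the timer, the flat case and the objective can where they are.

Things in the scene. Friction and masses are not known exactly. Their poses are not given: they have to be found in the camera images.
- fixture: Fixed steel gap fixture: block 124 (x) x 100 (y) x 30 mm with a 10 mm high foot at each x end (172 mm over the feet). Origin: centre of its underside on the table; yaw within 0.35 rad of the world's. On it two rails 10 mm high run along y at x = 22 to 62 and -22 to -62 mm. Two upright pins, 12 mm thick, at x = +-46, y = 0, rise to 72 mm, the top 5 mm tapered.
- fixture_seat (a point): Point on the fixture midway between the pins at the height of the rail tops (40 mm up): where the plate's origin comes to lie. Axes as the fixture.
- slot_mouth (a point): Centre of the slot's mouth in the fixture's +y face (robot's left), 50 mm in y from the fixture's middle, 35 mm up; axes as the fixture. The slot between the rails runs along y: 44 mm wide, and 10 mm high under the seated plate. The blade enters here along -y; fully in, the gauge's shoulder (its origin) is at y = 0 of this point.
- top_plate: Loose aluminium plate 124 (x) x 100 (y) x 12 mm, 0.36 to 0.59 kg, flat on the table. Origin: centre of its underside. Two 15 mm through holes at x = +-46, y = 0; a half turn makes no difference. Black bridge handle on top along x: bar 70 long, 18 wide (y), 32 to 48 mm above the origin, on two posts 46 mm apart.
- plate_grip (a point): Middle of the plate handle's bar, 40 mm above the plate's underside; pinch across y (18 mm).
- tray: Fixed shallow aluminium tray, 260 (x) x 200 (y) x 18 mm high, walls 4 mm, black rubber floor 6 mm above its origin (centre of the underside). The gauges lie in it side by side, their tips roughly towards -y. Beyond the tray and the plate the microscope overhangs the table (from about x = 0.68 m, 0.2 m up): swing the arm on the robot's side of it.
- narrow_gauge: Loose blade gauge, 0.2 kg (0.15 to 0.27), lying flat: steel blade 5 mm thick, 38 mm wide (y), 75 mm long from the shoulder to its round tip along +x; body 48 long (to -x), 56 wide, 16 high; black upright grip fin on top. Origin: middle of the shoulder, at the underside of blade and body.
- narrow_gauge_grip (a point): Point in the narrow gauge's grip fin (34 mm long in x, 14 mm thick in y, from 15 to 60 mm above the underside): 26 mm behind the shoulder, 45 mm above the underside; pinch across y.
- wide_gauge: The other gauge, the same form with a 64 mm blade and an 80 mm body; it does not fit the slot. Leave it. Same origin and axes.
- wide_gauge_grip (a point): Point in the wide gauge's fin, as on the narrow gauge.
- timer: Bystander: small white timer 58x62x17 mm, at the front of the table. Origin under its centre.
- objective_can: Bystander: white can with black screw top, 47 mm across, 62 mm high, behind the work. Origin under its centre.
- capillary_box: Bystander: flat case 48x110x19 mm near the front right. Origin under its centre.

How it is judged:
By the outcome, as a careful person would: the job done as asked, in the order asked, and still so for the second after the job is handed in, with the robot touching nothing.
It also fails if it takes over 72 s, if anything falls off the work surface, if the arm or the gripper's body presses on something with over 40 N, if the wrist force passes 120 N, or if a joint passes its speed limit or range.

### The arm

A 7-joint arm with a two-finger parallel gripper is mounted at the origin on a cart in front of the work surface, level with it; the furniture and walls round the work are solid. World frame = base frame: x ahead of the robot, y to its left, z up, the work surface at z = 0. Lengths are in m, angles in degrees, forces in N, time in s.
With the tool pointing down it reaches from about 0.4 to 0.85 m from the base axis. Payload 6.9 kg.
Tool frame: the origin (TCP) lies on the centre line of the jaws, within the pads' length; the fingertips stand 25 mm ahead of it and the grasp point (between the pads) lies 6 mm ahead of it; z points along the fingers, y is the line along which they close (so a half turn about z gives the same grasp; the last joint's range is limited). The gripper opens to 85 mm and grips with 20 to 120 N. Pads are 22 mm wide; open, the fingers measure 114 mm over their backs; the gripper's body (76 mm by 85 mm) begins 54 mm behind the grasp point. The pads swing forward as they close: fully open they stand 13 mm farther back than shut.
Start: joints at [-66.492, 29.078, -13.613, 85.955, 7.202, 65.827, -8.869], TCP at [0.188, 0.596, 0.256] pointing down, gripper open.
Joint ranges: [-176.47, 176.47], [-13.61, 117.27], [-81.72, 77.17], [0.22, 143.17], [-87.28, 267.28], [10, 112.55], [-165.47, 165.47]. Speed limits (degrees/s): [136.94, 136.94, 180, 180, 180, 180, 180].

### API

Orientations are given as [roll, pitch, yaw] about the fixed x, y, z axes, in that order (R = Rz(yaw) Ry(pitch) Rx(roll)).
In Python, from cell import * gives the robot as it stands.
- The arm moves only by the tool servo_tool, never from a script. Its argument "increments" is one flat list of numbers, 5 for each row, row after row: the shift along the tool's x, y, z in cm, then the turn about the tool's z in degrees, then the finger opening in cm, from 0 to 8.54. A call has 1 to 8 rows; each row shifts and turns the commanded pose from where the row before left it, along the tool's axes as they then stand; what a row does not reach is not made up. A row lasts 1/10 s, in which the tool goes at most 50 mm and 8.59 degrees, less where a joint would pass 70% of its speed; a pose out of reach is approached as far as the arm can. A call is refused whole if a number of a shift passes 5 or a number of a turn 8.59, either way. A call with a gripper value outside its range is refused whole. The fingers move at their own pace and stop on an object; the grip force is fixed at half the most. Time passes only in rows, so rows that do not move let the fingers close. It gives the time, the measured TCP pose, the force, the opening and the grip force at its end, in the units of the state.
- read_state(): the state, without advancing time (a new reading comes with each control period).
- capture(name): name is "scene" or "top"; returns a dict with "img" (400x640x3 uint8, blue, green, red), "z_map" (400x640 float32, m along the optical axis (not along the pixel's ray), 0 where there is no reading), "camera_matrix" (3x3 intrinsics, pixels), "T" (4x4, takes a point from camera to world coordinates). Camera axes: x right, y down, z forward; pixel columns grow to the right and rows downward; lengths in m; the calibration is good to about 2 mm. A picture is of the moment at which its call begins.
- job_done(): hands the job in; it is judged then, once.
The state is a dict: "time_s": time; "joints": joint angles; "qd": joint speeds; "tau": joint torques, N m; "tcp_pos": TCP position; "eef_rot": TCP orientation; "contact_force": force on the tool from outside, world axes, zero at the start; "moment": the same for the moment, N m; "finger_gap": finger opening in m; "grip_force": force on a finger pad.
Only numpy, scipy, OpenCV 4.12 (cv2) and the standard library are available. Lean on these libraries where they do the work, as an engineer would, in place of code of your own. Each camera call takes 0.05 s, during which the arm holds its last target. There are 200 camera calls.

## Working session

There is one attempt and no reset: what is moved stays moved. The work goes in short steps, Python scripts to look and compute and a tool call to move; the robot and the scene stay as the last step left them, time stands still between calls to the robot, and variables do not carry over. Pictures are saved under pics/ and viewed, at most 10 in all, crops included, and the job is handed in when it is done.

Besides the shell and the picture viewer there is one more tool, called as name(argument=value, ...), one argument or row to a line, values as JSON. servo_tool: Moves the arm, as the interface text tells. Its arguments: {"type":"object","properties":{"increments":{"type":"array","items":{"type":"number"}}},"required":["increments"]}

```bash
mkdir -p pics; ls
python3 - <<'E'
from cell import *
import cv2,numpy as np
s=read_state(); print({k:np.round(v,3).tolist() for k,v in s.items()})
for n in("scene","top"):
    c=capture(n); cv2.imwrite(f"pics/{n}0.png",c["img"]); np.savez(f"/tmp/{n}0.npz",**c); print(n,c["camera_matrix"].round(1).tolist(),c["T"].round(3).tolist())
E
```

```text
pics
{'time_s': 0.0, 'joints': [-66.491, 29.125, -13.609, 86.009, 7.201, 65.827, -8.87], 'qd': [0.027, 0.051, -0.033, -0.016, -0.091, 0.064, 0.006], 'tau': [-0.0, -62.058, -2.187, -24.965, 0.013, 0.012, 0.0], 'tcp_pos': [0.187, 0.596, 0.255], 'eef_rot': [-179.897, 0.001, 162.536], 'contact_force': [-0.067, -0.273, 0.12], 'moment': [0.002, -0.029, 0.035], 'grip_force': 0.0, 'finger_gap': 0.086}
scene [[487.2, 0.0, 322.0], [0.0, 487.2, 204.8], [0.0, 0.0, 1.0]] [[0.443, -0.61, 0.656, -0.312], [-0.896, -0.298, 0.328, -0.421], [-0.005, -0.734, -0.679, 0.951], [0.0, 0.0, 0.0, 1.0]]
top [[407.8, 0.0, 324.7], [0.0, 407.8, 202.5], [0.0, 0.0, 1.0]] [[0.027, -0.98, 0.195, 0.331], [-1.0, -0.029, -0.009, -0.0], [0.015, -0.195, -0.981, 1.13], [0.0, 0.0, 0.0, 1.0]]
```

View pics/top0.png

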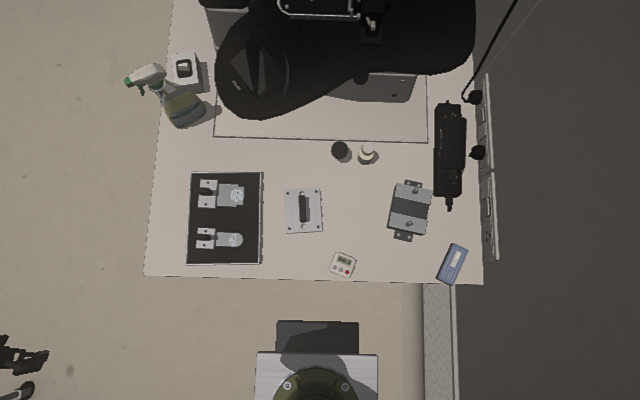

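View pics/scene0.png

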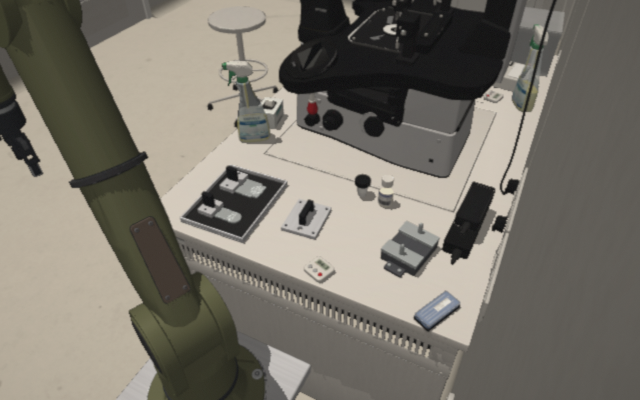

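The top view shows the tray at (188–263, 171–265), with the narrow gauge at (220,240) and the wide one at (220,194). The plate is at (304,209) with its handle vertical in the image, the fixture at (410,210), and the timer, case and can are clear of the work. The scene view agrees. Next I measure from height masks and contours.

```bash
cat > h.py <<'E'
import cv2,numpy as np
def cloud(c):
    K,T,z=c["camera_matrix"],c["T"],c["z_map"]
    v,u=np.mgrid[:400,:640]
    P=np.stack([(u-K[0,2])/K[0,0]*z,(v-K[1,2])/K[1,1]*z,z],-1)
    W=P@T[:3,:3].T+T[:3,3]; W[z==0]=np.nan
    return W
def ray(c,uv,h):
    K,T=c["camera_matrix"],c["T"]
    uv=np.atleast_2d(np.asarray(uv,float))
    d=np.c_[(uv-K[:2,2])/K[[0,1],[0,1]],np.ones(len(uv))]@T[:3,:3].T
    return T[:3,3]+d*((h-T[2,3])/d[:,2])[:,None]
def proj(c,p):
    T=c["T"];q=(np.atleast_2d(p)-T[:3,3])@T[:3,:3];K=c["camera_matrix"]
    return q[:,:2]/q[:,2:]*K[[0,1],[0,1]]+K[:2,2]
E
python3 - <<'E'
from h import *
for n in("top","scene"):
    c=np.load(f"/tmp/{n}0.npz"); W=cloud(c)
    roi=(W[...,0]>.35)&(W[...,0]<.72)&(abs(W[...,1])<.45)
    tab=W[roi&(abs(W[...,2])<.01)]; print(n,"table z",np.median(tab[:,2]))
    for lo,hi in((.004,.03),(.03,.046),(.042,.054),(.055,.08)):
        m=(roi&(W[...,2]>lo)&(W[...,2]<hi)).astype('uint8')
        k,l,st,ce=cv2.connectedComponentsWithStats(m)
        for i in range(1,k):
            if st[i,4]<6: continue
            p=W[l==i]; r=cv2.minAreaRect((p[:,:2]*1000).astype('float32'))
            print(lo,st[i,4],"px",ce[i].round(0),"mean",p.mean(0).round(4),"zmed",np.median(p[:,2]).round(4),"rect",np.round(r[0]),np.round(r[1]),round(r[2],1))
c=np.load("/tmp/top0.npz")["img"]
a=cv2.resize(c[160:270,180:270],None,fx=5,fy=5,interpolation=cv2.INTER_CUBIC)[:, :]
b=cv2.resize(c[170:250,275:440],None,fx=4.8,fy=4.8,interpolation=cv2.INTER_CUBIC)
cv2.imwrite("pics/b.png",b)
E
```

```text
top table z 0.0017329397923775414
0.004 6 px [172. 146.] mean [0.7087 0.4319 0.0051] zmed 0.0047 rect [708. 433.] [10.  8.] 70.4
0.004 7 px [185. 151.] mean [0.6933 0.3944 0.0053] zmed 0.005 rect [693. 394.] [ 5. 18.] 87.7
0.004 9 px [191. 149.] mean [0.6993 0.3783 0.0049] zmed 0.0046 rect [700. 378.] [ 7. 14.] 29.8
0.004 6 px [374. 150.] mean [ 0.7147 -0.1498  0.0051] zmed 0.0048 rect [ 715. -150.] [ 3. 11.] 65.2
0.004 223 px [438. 184.] mean [ 0.616  -0.3292  0.0192] zmed 0.0214 rect [ 624. -327.] [185.  40.] 16.0
0.004 8 px [469. 155.] mean [ 0.7012 -0.4178  0.0246] zmed 0.0282 rect [ 701. -417.] [3. 9.] 88.7
0.004 39 px [362. 161.] mean [ 0.6752 -0.1135  0.0177] zmed 0.0212 rect [ 679. -113.] [48. 18.] 65.2
0.004 7 px [417. 163.] mean [ 0.6781 -0.2738  0.0051] zmed 0.0049 rect [ 679. -273.] [11.  5.] 24.1
0.004 11 px [400. 165.] mean [ 0.6706 -0.2236  0.0045] zmed 0.0043 rect [ 670. -222.] [ 7. 22.] 54.4
0.004 6 px [369. 168.] mean [ 0.6588 -0.1343  0.0048] zmed 0.0048 rect [ 659. -135.] [8. 6.] 45.0
0.004 6461 px [224. 218.] mean [0.5025 0.2654 0.011 ] zmed 0.0089 rect [507. 270
[... 12098 characters left out ...]
5 16 px [388. 186.] mean [ 0.6806 -0.1276  0.0765] zmed 0.0769 rect [ 681. -127.] [12. 30.] 23.3
0.055 70 px [207. 195.] mean [0.4437 0.3086 0.0641] zmed 0.0646 rect [445. 311.] [16. 36.] 5.9
0.055 566 px [470. 216.] mean [ 0.6639 -0.3584  0.0734] zmed 0.0768 rect [ 663. -356.] [ 64. 119.] 85.9
0.055 116 px [501. 220.] mean [ 0.6973 -0.435   0.0629] zmed 0.0639 rect [ 699. -435.] [35. 30.] 0.2
0.055 29 px [421. 226.] mean [ 0.5835 -0.2551  0.0653] zmed 0.0645 rect [ 584. -256.] [ 8. 12.] 19.9
0.055 59 px [495. 258.] mean [ 0.5577 -0.4477  0.0659] zmed 0.0676 rect [ 561. -447.] [109.   5.] 0.2
0.055 33 px [402. 247.] mean [ 0.4929 -0.2368  0.0658] zmed 0.0677 rect [ 494. -237.] [11. 11.] 21.4
```

View pics/b.png

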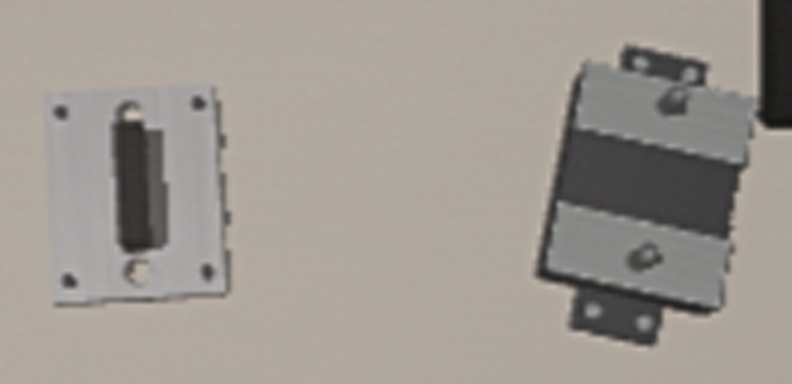

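The crop shows the plate holes at (130,112) and (137,271) and the two pins at (672,103) and (643,258). The handle (70×18 mm) and the pin spacing (92 mm) match the given sizes. The plate is at about (0.5305, 0.0495) with yaw +5°, and the fixture at about (0.539, −0.245) with yaw −11.6°. I'll move above the plate.

servo_tool(
  increments=[-3.06,-2.61,0.5,0,8.5,-3.06,-2.61,0.5,0,8.5,-3.06,-2.61,0.5,0,8.5,-3.06,-2.61,0.5,0,8.5,-3.06,-2.61,0.5,0,8.5,-3.06,-2.61,0.5,0,8.5,-3.06,-2.61,0.5,0,8.5,-3.06,-2.61,0.5,0,8.5],
)

```text
time_s: 0.9
tcp_pos: [0.3589, 0.3219, 0.2159]
eef_rot: [-180.0, -0.0, 162.5]
contact_force: [0.9, 0.4, -1.0]
finger_gap: 0.0852
grip_force: 0.0
```

servo_tool(
  increments=[-3.06,-2.61,0.5,0,8.5,-3.06,-2.61,0.5,0,8.5,-3.06,-2.61,0.5,0,8.5,-3.06,-2.61,0.5,0,8.5,-3.06,-2.61,0.5,0,8.5,-3.06,-2.61,0.5,0,8.5,-3.06,-2.61,0.5,0,8.5,-3.06,-2.61,0.5,0,8.5],
)

```text
time_s: 1.7
tcp_pos: [0.5298, 0.0494, 0.1759]
eef_rot: [-180.0, -0.0, 162.5]
contact_force: [0.7, 0.4, -0.2]
finger_gap: 0.0845
grip_force: 0.0
```

servo_tool(
  increments=[0,0,1,-7.4,6,0,0,1,-7.4,6,0,0,0,-7.4,6,0,0,0,0,6],
)

```text
time_s: 2.1
tcp_pos: [0.529, 0.0506, 0.1556]
eef_rot: [180.0, -0.1, -175.2]
contact_force: [0.7, -0.1, -0.1]
finger_gap: 0.0603
grip_force: 0.0
```

servo_tool(
  increments=[-0.15,-0.1,2.5,0,5,0,0,2.5,0,5,0,0,2.5,0,5,0,0,2,0,5,0,0,1.0,0,5,0,0,0.4,0,5,0,0,0,0,5],
)

```text
time_s: 2.8
tcp_pos: [0.531, 0.0501, 0.0474]
eef_rot: [-180.0, -0.0, -175.3]
contact_force: [-0.4, 1.0, -0.2]
finger_gap: 0.0501
grip_force: 0.0
```

servo_tool(
  increments=[0,0,0,0,3,0,0,0,0,2.2,0,0,0,0,1.5,0,0,0,0,0.8,0,0,0,0,0.8,0,0,0,0,0.8,0,0,0,0,0.8],
)

```text
time_s: 3.5
tcp_pos: [0.5315, 0.0504, 0.0484]
eef_rot: [180.0, 0.1, -175.3]
contact_force: [-1.6, 0.3, 5.2]
finger_gap: 0.0173
grip_force: 59.3
```

servo_tool(
  increments=[0,0,-0.5,0,0.8,0,0,-1,0,0.8,0,0,-2,0,0.8,0,0,-2.5,0,0.8,0,0,-2.5,0,0.8,0,0,-2,0,0.8,0,0,-1,0,0.8,0,0,0,0,0.8],
)

```text
time_s: 4.3
tcp_pos: [0.5314, 0.0499, 0.1637]
eef_rot: [-180.0, 0.1, -175.3]
contact_force: [1.3, -0.1, -5.3]
finger_gap: 0.0168
grip_force: 59.1
```

servo_tool(
  increments=[0.1,-1.5,0,0,0.8,0.2,-3,0,0,0.8,0.2,-4.5,0,0,0.8,0.2,-4.5,0,0,0.8,0.2,-4.5,0,0,0.8,0.2,-4.5,0,0,0.8,0.2,-4,0,0,0.8,0.2,-2,0,0,0.8],
)

```text
time_s: 5.1
tcp_pos: [0.5372, -0.2414, 0.1604]
eef_rot: [-179.9, -0.2, -175.6]
contact_force: [-0.2, -0.7, -4.6]
finger_gap: 0.0171
grip_force: 59.3
```

servo_tool(
  increments=[0.1,-1,0,3,0.8,0,0,0,6,0.8,0,0,0,5,0.8,0,0,0,2.3,0.8,0,0,0,0,0.8,0,0,0,0,0.8],
)

```text
time_s: 5.7
tcp_pos: [0.539, -0.2445, 0.1617]
eef_rot: [180.0, -0.1, 168.5]
contact_force: [-0.1, 0.1, -5.7]
finger_gap: 0.0171
grip_force: 59.3
```

Run:
```python
from cell import *
from h import *
s=read_state(); print({k:np.round(s[k],4).tolist() for k in("time_s","tcp_pos","eef_rot","contact_force","moment")})
for n in("scene","top"):
    c=capture(n); np.savez(f"/tmp/{n}1.npz",**c)
a=np.load("/tmp/top1.npz")["img"][150:270,340:490]; b=np.load("/tmp/scene1.npz")["img"][160:300,330:490]
a=cv2.resize(a,(600,480),interpolation=2)[:,:]; 
cv2.imwrite("pics/p1.png",cv2.resize(np.vstack([cv2.resize(a,(375,300)),cv2.resize(b,(375,300))]),None,fx=1,fy=1))
```

```text
{'time_s': 5.7, 'tcp_pos': [0.539, -0.2445, 0.1617], 'eef_rot': [179.9755, -0.0787, 168.5069], 'contact_force': [-0.0908, 0.106, -5.6958], 'moment': [-0.0121, -0.0214, 0.032]}
```

View pics/p1.png

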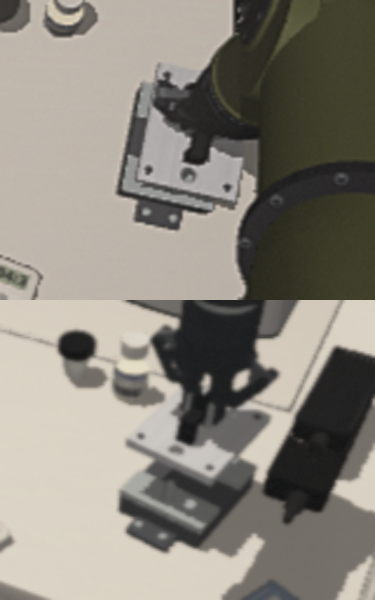

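The view shows the plate held level above the fixture, with its near hole visible at (188,175) in the top crop and (178,450) in the lower one. I'll measure plate against fixture the same way in both cameras.

```bash
cat > m.py <<'E'
from h import *
def edges(W,m,c,yaw,lab):
    # median edge positions (mm) of masked cloud in a frame at c,yaw
    a=np.deg2rad(yaw);R=np.array([[np.cos(a),-np.sin(a)],[np.sin(a),np.cos(a)]])
    p=((W[m][:,:2]-c)@R)*1000
    out={}
    for ax,L in((0,50),(1,62)):
        o=1-ax
        lo=[];hi=[];ss=[]
        for t in np.arange(-L+6,L-5,4):
            q=p[abs(p[:,o]-t)<2]
            if len(q)>5: lo.append(q[:,ax].min());hi.append(q[:,ax].max());ss.append(t)
        out["xy"[ax]]=(np.round(lo).astype(int).tolist(),np.round(hi).astype(int).tolist())
    print(lab,out)
if __name__=="__main__":
    C=np.array([.539,-.2445])
    for n in("top","scene"):
        c0=np.load(f"/tmp/{n}0.npz");c1=np.load(f"/tmp/{n}1.npz")
        for lab,c,zl,zh in(("fix",c0,.036,.05),("plate",c1,.119,.133)):
            W=cloud(c); m=(W[...,2]>zl)&(W[...,2]<zh)&(np.linalg.norm(W[...,:2]-C,axis=-1)<.085)
            print(np.median(W[m][:,2])); edges(W,m,C,-11.5,n+" "+lab)
        W=cloud(c0); m=(W[...,2]>.064)&(W[...,2]<.08)&(np.linalg.norm(W[...,:2]-C,axis=-1)<.06)
        k,l,st,ce=cv2.connectedComponentsWithStats(m.astype('uint8')); print("pins",[(ce[i].round(1).tolist(),ray(c0,ce[i],.071).round(4).tolist()) for i in range(1,k) if st[i,4]>4])
    for n,uv in(("top",(415,220)),("scene",(406,230))):
        c=np.load(f"/tmp/{n}1.npz");g=cv2.cvtColor(c["img"],6)
        u,v=uv; print(n);print(g[v-6:v+7,u-7:u+8]); print("hole exp", proj(c,[.4939,-.2353,.1253]).round(1))
E
python3 m.py
```

```text
0.0413163192507886
top fix {'x': ([-60, -61, -61, -59, -61, -61, -59, -61, -61, -60, -60, -62, -60, -61, -61, -60, -61, -61, -60, -61, -61, -62, -61], [62, 61, 61, 63, 62, 61, 62, 62, 61, 62, 61, 62, 62, 61, 60, 63, 62, 60, 62, 62, 61, 63, 62]), 'y': ([-47, -47, -49, -48, -48, -47, -49, -48, -47, -41, -48, -48, -49, -48, -47, -48, -49, -48, -47], [51, 50, 50, 51, 49, 50, 51, 51, 49, 44, 51, 51, 49, 51, 51, 49, 50, 50, 51])}
0.12666742028179445
top plate {'x': ([-62, -62, -62, -62, -62, -62, -61, -62, -61, -60, -63, -62, -61, -62, -62, -61, -62, -62, -61, -63, -61, -61, -62], [0, -1, -2, -1, -1, -4, -9, -6, -31, -35, -35, -34, -9, 62, 62, 60, 62, 62, 61, 61, 62, 61, 62]), 'y': ([-48, -50, -49, -49, -49, -50, -51, -48, -51, -49, -50, -50, -50, -50, -49, 18, 37, 44, 23, 21, 15, 10, 10], [48, 49, 49, 49, 49, 49, 49, 49, 49, 49, 48, 49, 50, 49, 48, 49, 50, 50, 49, 49, 49, 49, 49])}
pins [([415.5, 189.5], [[0.5843, -0.2521, 0.071]]), ([409.3, 222.7], [[0.4943, -0.2343, 0.071]])]
0.040947405789099556
scene fix {'x': ([-62, -60, -61, -61, -60, -60, -62, -62, -60, -61, -60, -60, -61, -57, -60
[... 1943 characters left out ...]
194 187 173 152 118  76  49  31  30  59  88]
 [197 198 196 190 176 162 162 173 172 153 118  78  71  89 105]
 [196 196 187 163 137 123 124 143 163 178 177 160 154 149 148]
 [196 195 173 133 110 107 107 112 130 167 193 192 189 187 187]
 [195 194 178 142 116 112 110 109 119 161 193 197 197 197 198]
 [191 194 191 179 165 158 148 133 138 172 195 197 198 198 199]
 [156 177 192 194 191 186 175 173 181 190 197 198 199 199 199]
 [119 136 158 180 193 195 194 193 196 197 198 199 199 198 199]
 [107 111 124 142 167 186 195 197 198 199 200 200 199 199 198]
 [105 108 113 115 127 148 168 185 194 198 200 198 198 198 198]
 [ 92 100 108 110 111 117 127 143 166 187 195 197 198 198 198]]
hole exp [[404.5 229.6]]
```

The fixture sits about +0.6 mm in x and +1.1 mm in y from the plate. I'll correct that and descend to just above the pins, then go down slowly.

servo_tool(
  increments=[-0.06,0.11,1,0,0.8,0,0,1.5,0,0.8,0,0,1,0,0.8,0,0,0.3,0,0.8,0,0,0,0,0.8,0,0,0,0,0.8],
)

```text
time_s: 6.4
tcp_pos: [0.5403, -0.2445, 0.1245]
eef_rot: [-180.0, 0.0, 168.4]
contact_force: [0.1, 0.1, -5.1]
finger_gap: 0.0171
grip_force: 59.2
```

servo_tool(
  increments=[0,0,0.2,0,0.8,0,0,0.2,0,0.8,0,0,0.2,0,0.8,0,0,0,0,0.8],
)

```text
time_s: 6.8
tcp_pos: [0.5399, -0.2443, 0.1181]
eef_rot: [180.0, -0.0, 168.4]
contact_force: [0.6, 0.2, -4.8]
finger_gap: 0.0169
grip_force: 59.2
```

servo_tool(
  increments=[0,0,0.2,0,0.8,0,0,0.2,0,0.8,0,0,0,0,0.8],
)

```text
time_s: 7.1
tcp_pos: [0.5399, -0.2442, 0.1139]
eef_rot: [180.0, -0.0, 168.4]
contact_force: [0.4, -0.5, -5.4]
finger_gap: 0.0168
grip_force: 59.2
```

servo_tool(
  increments=[0,0,0.2,0,0.8,0,0,0,0,0.8],
)

```text
time_s: 7.3
tcp_pos: [0.5399, -0.2443, 0.112]
eef_rot: [180.0, -0.0, 168.4]
contact_force: [-0.4, 0.1, -5.3]
finger_gap: 0.0168
grip_force: 59.2
```

servo_tool(
  increments=[0,0,0.3,0,0.8,0,0,0.4,0,0.8,0,0,0.4,0,0.8,0,0,0.4,0,0.8,0,0,0.3,0,0.8,0,0,0.2,0,0.8,0,0,0,0,0.8],
)

```text
time_s: 8.0
tcp_pos: [0.5399, -0.2443, 0.0919]
eef_rot: [180.0, -0.0, 168.4]
contact_force: [0.4, 1.4, -4.1]
finger_gap: 0.0169
grip_force: 59.3
```

servo_tool(
  increments=[0,0,0.1,0,0.8,0,0,0.1,0,0.8,0,0,0.1,0,0.8,0,0,0,0,0.8],
)

```text
time_s: 8.4
tcp_pos: [0.54, -0.2443, 0.0892]
eef_rot: [180.0, -0.0, 168.4]
contact_force: [-0.3, -0.1, -4.5]
finger_gap: 0.0166
grip_force: 59.3
```

servo_tool(
  increments=[0,0,0.1,0,0.8,0,0,0,0,0.8],
)

```text
time_s: 8.6
tcp_pos: [0.5402, -0.2444, 0.0885]
eef_rot: [-180.0, 0.0, 168.4]
contact_force: [-0.9, -0.5, -2.9]
finger_gap: 0.017
grip_force: 59.5
```

servo_tool(
  increments=[0,0,0.07,0,0.8,0,0,0,0,0.8],
)

```text
time_s: 8.8
tcp_pos: [0.5402, -0.2444, 0.0884]
eef_rot: [-180.0, 0.0, 168.4]
contact_force: [-3.9, 1.8, 5.3]
finger_gap: 0.0169
grip_force: 60.6
```

servo_tool(
  increments=[0,0,0,0,2.2,0,0,0,0,3,0,0,0,0,4,0,0,0,0,5,0,0,0,0,5],
)

```text
time_s: 9.3
tcp_pos: [0.5402, -0.2443, 0.0875]
eef_rot: [-180.0, 0.0, 168.4]
contact_force: [0.3, 0.6, -0.5]
finger_gap: 0.0499
grip_force: 0.0
```

servo_tool(
  increments=[0,0,-0.5,0,5,0,0,-1.5,0,5,0,0,-3,0,5,0,0,-3,0,5,0,0,-3,0,5,0,0,-2,0,5],
)

```text
time_s: 9.9
tcp_pos: [0.5406, -0.2446, 0.2203]
eef_rot: [-180.0, 0.2, 168.4]
contact_force: [1.0, -0.4, -1.0]
finger_gap: 0.0499
grip_force: 0.0
```

servo_tool(
  increments=[1.48,3.74,0,0,5,1.48,3.74,0,0,5,1.48,3.74,0,0,5,1.48,3.74,0,0,5,1.48,3.74,0,0,5,1.48,3.74,0,0,5,1.48,3.74,0,0,5],
)

```text
time_s: 10.6
tcp_pos: [0.4906, 0.0344, 0.2181]
eef_rot: [180.0, 0.0, 168.4]
contact_force: [0.4, -0.4, -0.7]
finger_gap: 0.0497
grip_force: 0.0
```

Run:
```python
from cell import *
from m import *
s=read_state(); print({k:np.round(s[k],4).tolist() for k in("time_s","tcp_pos","eef_rot")})
C=np.array([.5402,-.2444])
for n in("top","scene"):
    c=capture(n); np.savez(f"/tmp/{n}2.npz",**c); W=cloud(c)
    m=(W[...,2]>.047)&(W[...,2]<.058)&(np.linalg.norm(W[...,:2]-C,axis=-1)<.085)
    print(n,m.sum(),np.percentile(W[m][:,2],[5,50,95]).round(4)); edges(W,m,C,-11.6,"plate")
    W=cloud(c); T=(W[...,0]>.38)&(W[...,0]<.52)&(W[...,1]>.17)&(W[...,1]<.37)
    for lab,lo,hi in(("blade",.0095,.0135),("body",.019,.026),("fin",.06,.072)):
        m=T&(W[...,2]>lo)&(W[...,2]<hi)
        if lab=="blade": m&=c["img"].max(-1)>110
        m=cv2.morphologyEx(m.astype('uint8'),cv2.MORPH_OPEN,np.ones((2,2)))>0
        k,l,st,_=cv2.connectedComponentsWithStats(m.astype('uint8'))
        if k<2: print(lab,"none");continue
        p=W[l==1+st[1:,4].argmax()]
        d=cv2.fitLine((p[:,:2]*1000).astype('float32'),2,0,.1,.1).ravel()
        print(lab,len(p),np.median(p,0).round(4),"rect",*[np.round(q,1) for q in cv2.minAreaRect((p[:,:2]*1000).astype('float32'))],"dir",np.degrees(np.arctan2(d[1],d[0])).round(1))
c=np.load("/tmp/top2.npz")["img"]; cv2.imwrite("pics/p2.png",np.vstack([cv2.resize(c[165:270,180:340],(640,420)),]) )
c=np.load("/tmp/top0.npz")["img"]; cv2.imwrite("pics/p3.png",cv2.resize(c[215:265,185:265],None,fx=8,fy=8,interpolation=2))
```

```text
{'time_s': 10.6, 'tcp_pos': [0.4906, 0.0344, 0.2181], 'eef_rot': [179.9907, 0.0478, 168.4277]}
top 1411 [0.0499 0.0533 0.0567]
plate {'x': ([-62, -61, -62, -62, -60, -61, -62, -60, -61, -62, -61, -62, -62, -61, -62, -62, -61, -62, -62, -61, -62, -62, -62], [62, 60, 61, 61, 59, 62, 61, 61, 62, 62, 61, 60, 61, 61, 62, 59, 61, 59, 61, 59, 62, 62, 62]), 'y': ([-50, -50, -50, -49, -51, -49, -49, -49, -50, -50, -49, -50, -50, -49, -49, -48, -51, -49, -48, -51, -50, -49, -49, -50, -49, -48, -48, -51, -48], [50, 48, 49, 50, 48, 48, 50, 47, 48, 50, 48, 48, 50, 49, 50, 49, 49, 49, 50, 49, 49, 50, 49, 50, 50, 50, 49, 50, 49])}
blade 61 [0.4461 0.2659 0.0117] rect [444.1 261.9] [30.5 25.9] 84.6 dir -57.9
body 226 [nan nan nan] rect [442.  309.7] [53.9 46.4] 1.8 dir nan
fin 63 [0.4413 0.3092 0.0658] rect [441.2 317.8] [10.8 46.2] 3.6 dir -86.2
scene 1244 [0.0497 0.053  0.0562]
plate {'x': ([-63, -60, -61, -61, -61, -61, -63, -63, -60, -62, -60, -61, -60, -60, -63, -61, -62, -64, -60, -60, -62, -63, -63], [64, 63, 63, 64, 62, 62, 66, 61, 62, 64, 65, 23, -48, -37, -26, -8, 57, 64, 62, 64, 65, 62, 61]), 'y': ([-52, -52, -51, -52, -52, -53, -47, -51, -52, -52, -50, -52, -50, -51, -51, -53, -51, -52, -52, -49, -52, -49, -52, -52, -51, -51, -52, -52, -52], [47, 49, 45, 48, 47, 48, 48, 47, 47, 46, 47, 44, 50, 49, 48, 45, 49, 49, 48, 47, 47, 43, 48, 45, 44, 47, 47, 48, 47])}
blade 30 [nan nan nan] rect [441.7 231.3] [36.8 13.9] 38.5 dir nan
body none
fin none
```

View pics/p3.png

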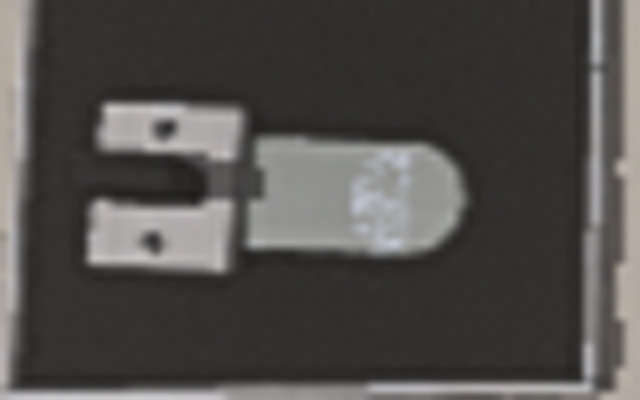

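The picture shows the narrow gauge with body corners (100,103), (243,107), (228,270), (88,264), blade edges running to (430,143) and (400,254), and the tip at (467,200).

Run:
```python
from h import *
c=np.load("/tmp/top0.npz")
f=lambda uv,z: ray(c,np.array(uv)/8+[184.56,214.56],z)[:,:2]*1000
b=f([(100,103),(243,107),(228,270),(88,264)],.022); print(b.round(1),"sides",[np.linalg.norm(b[i]-b[(i+1)%4]).round(1) for i in range(4)])
d=lambda p,q: np.degrees(np.arctan2(*(q-p)[::-1])).round(1)
print("yaw sides",d(b[0],b[1]),d(b[3],b[2]),"front edge",d(b[2],b[1]),"back",d(b[3],b[0]))
e=f([(258,137),(430,143),(400,254),(245,247),(467,200)],.011); print(e.round(1),d(e[0],e[1]),d(e[3],e[2]))
sh=(b[1]+b[2])/2; print("shoulder",sh.round(1),"body centre",b.mean(0).round(1),"tip dir",d(b.mean(0),e[4]),"len",np.linalg.norm(e[4]-sh).round(1))
```

```text
[[471.8 334.8]
 [471.9 286.2]
 [416.5 286.9]
 [417.2 334. ]] sides [np.float64(48.6), np.float64(55.4), np.float64(47.2), np.float64(54.7)]
yaw sides -90.0 -90.8 front edge -0.7 back 0.8
[[463.1 283.1]
 [462.7 224.1]
 [424.4 231.7]
 [425.3 284.6]
 [443.5 210.2]] -90.4 -91.0
shoulder [444.2 286.5] body centre [444.3 310.5] tip dir -90.5 len 76.4
```

servo_tool(
  increments=[1.45,3.75,0,0,5,1.45,3.75,0,0,5,1.45,3.75,0,0,5,1.45,3.75,0,0,5,1.45,3.75,0,0,5,1.45,3.75,0,0,5,1.45,3.75,0,0,5],
)

```text
time_s: 11.4
tcp_pos: [0.4443, 0.3114, 0.218]
eef_rot: [180.0, 0.0, 168.4]
contact_force: [0.4, -0.1, -0.6]
finger_gap: 0.0497
grip_force: 0.0
```

servo_tool(
  increments=[0,0,1,7.9,5,0,0,1,7.9,5,0,0,1,7.9,5,0,0,1,7.9,5,0,0,1,7.9,5],
)

```text
time_s: 11.9
tcp_pos: [0.4448, 0.3099, 0.1675]
eef_rot: [180.0, 0.0, 128.6]
contact_force: [0.3, -0.6, 0.2]
finger_gap: 0.0502
grip_force: 0.0
```

servo_tool(
  increments=[0,0,0.5,7.9,5,0,0,0.5,7.9,5,0,0,0,7.9,5,0,0,0,7.9,5,0,0,0,7.9,5,0,0,0,0,5,0,0,0,0,5],
)

```text
time_s: 12.6
tcp_pos: [0.4445, 0.3103, 0.1578]
eef_rot: [180.0, 0.0, 89.7]
contact_force: [0.3, -0.4, -0.1]
finger_gap: 0.05
grip_force: 0.0
```

servo_tool(
  increments=[0.2,-0.05,2.5,0,5,0,0,2.5,0,5,0,0,2.5,0,5,0,0,1.5,0,5,0,0,0.8,0,5,0,0,0.25,0,5,0,0,0,0,5],
)

```text
time_s: 13.3
tcp_pos: [0.444, 0.3124, 0.0573]
eef_rot: [180.0, -0.0, 89.5]
contact_force: [-0.4, 0.2, 0.7]
finger_gap: 0.0497
grip_force: 0.0
```

servo_tool(
  increments=[0,0,0,0,3,0,0,0,0,2,0,0,0,0,1.2,0,0,0,0,0.6,0,0,0,0,0.6,0,0,0,0,0.6,0,0,0,0,0.6],
)

```text
time_s: 14.0
tcp_pos: [0.4441, 0.3127, 0.0578]
eef_rot: [179.9, -0.0, 89.4]
contact_force: [-1.0, 0.2, 5.8]
finger_gap: 0.0132
grip_force: 58.6
```

servo_tool(
  increments=[0,0,-0.3,0,0.6,0,0,-0.7,0,0.6,0,0,-1.5,0,0.6,0,0,-2.5,0,0.6,0,0,-3,0,0.6,0,0,-2,0,0.6,0,0,-1,0,0.6,0,0,0,0,0.6],
)

```text
time_s: 14.8
tcp_pos: [0.4442, 0.3128, 0.1683]
eef_rot: [179.9, -0.1, 89.4]
contact_force: [-0.8, -0.5, -2.1]
finger_gap: 0.0131
grip_force: 58.5
```

servo_tool(
  increments=[-1.5,0.5,0,0,0.6,-3,1,0,0,0.6,-4.3,1.5,0,0,0.6,-4.3,1.5,0,0,0.6,-4.3,1.5,0,0,0.6,-4.3,1.5,0,0,0.6,-4.3,1.5,0,0,0.6,-4.3,1.5,0,0,0.6],
)

```text
time_s: 15.6
tcp_pos: [0.545, 0.0053, 0.1656]
eef_rot: [-179.8, 0.0, 89.4]
contact_force: [-0.0, -0.1, -2.5]
finger_gap: 0.0132
grip_force: 58.5
```

servo_tool(
  increments=[-4.3,1.4,0,0,0.6,-3.2,1,0,0,0.6,-1.5,0.45,0,0,0.6,0,0,0,4,0.6,0,0,0,5,0.6,0,0,0,2,0.6,0,0,0,0,0.6,0,0,0,0,0.6],
)

```text
time_s: 16.4
tcp_pos: [0.573, -0.0815, 0.1666]
eef_rot: [-179.9, 0.0, 78.6]
contact_force: [0.5, -0.5, -2.0]
finger_gap: 0.0135
grip_force: 58.5
```

Run:
```python
from cell import *
from m import *
s=read_state(); print({k:np.round(s[k],4).tolist() for k in("time_s","tcp_pos","eef_rot")})
t=s["tcp_pos"];C=np.array(t[:2]); a=np.deg2rad(-11.6);R=np.array([[np.cos(a),-np.sin(a)],[np.sin(a),np.cos(a)]])
print("in fixture frame",(R.T@(C-[.5402,-.2444])).round(4))
for n in("top","scene"):
    c=capture(n); np.savez(f"/tmp/{n}3.npz",**c); W=cloud(c)
    p=(W[...,:2]-C)@R   # fixture-aligned about the TCP
    und=t[2]-.0518; print(n,"underside",round(und,4))
    for lo,hi in((-.100,-.09),(-.09,-.08),(-.08,-.07),(-.07,-.06),(-.06,-.05),(-.05,-.04),(-.04,-.03)):
        m=(p[...,1]>lo)&(p[...,1]<hi)&(abs(p[...,0])<.04)&(W[...,2]>und-.015)&(W[...,2]<und+.012)
        q=p[m]
        if len(q)>3: print(lo,len(q),"x",(q[:,0].min()*1000).round(1),(q[:,0].max()*1000).round(1),"ymin",(q[:,1].min()*1000).round(1),"z",np.median(W[m][:,2]).round(4))
a=np.load("/tmp/top3.npz")["img"][140:260,290:450]; b=np.load("/tmp/scene3.npz")["img"][140:280,280:460]
cv2.imwrite("pics/p4.png",np.vstack([cv2.resize(a,(400,300)),cv2.resize(b,(385,300))[:,:385].copy() if 0 else cv2.resize(b,(400,300))]))
```

```text
{'time_s': 16.4, 'tcp_pos': [0.573, -0.0815, 0.1666], 'eef_rot': [-179.9441, 0.0063, 78.5758]}
in fixture frame [-0.0006  0.1662]
top underside 0.1148
scene underside 0.1148
-0.1 36 x -12.9 20.8 ymin -99.9 z 0.1203
-0.09 45 x -17.9 21.6 ymin -89.8 z 0.1203
-0.08 46 x -18.2 20.6 ymin -80.0 z 0.1207
-0.07 42 x -19.0 22.4 ymin -69.8 z 0.1213
-0.06 44 x -16.9 22.7 ymin -59.9 z 0.1211
-0.05 47 x -18.1 22.5 ymin -49.3 z 0.1206
-0.04 45 x -18.6 20.4 ymin -39.7 z 0.1216
```

View pics/p4.png

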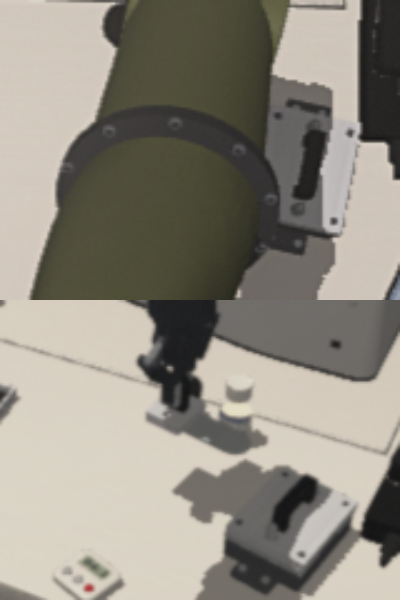

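The view shows the blade held level and square to the slot, well clear of the fixture, with the plate flat on its rails. I'll descend to slot height.

servo_tool(
  increments=[0,0,1.5,0.1,0.6,0,0,2.5,0.1,0.6,0,0,2.5,0,0.6,0,0,1.2,0,0.6,0,0,0.4,0,0.6,0,0,0,0,0.6,0,0,0,0,0.6],
)

```text
time_s: 17.2
tcp_pos: [0.5741, -0.0821, 0.0871]
eef_rot: [179.9, -0.0, 78.2]
contact_force: [-0.1, -0.1, -2.0]
finger_gap: 0.0131
grip_force: 58.5
```

```bash
cat > ff.py <<'E'
from cell import *
from m import *
s=read_state(); print({k:np.round(s[k],4).tolist() for k in("time_s","tcp_pos","eef_rot","contact_force","moment")})
a=np.deg2rad(-11.6);R=np.array([[np.cos(a),-np.sin(a)],[np.sin(a),np.cos(a)]])
C=np.array([.5402,-.2444]);print("fixture frame mm",((np.array(s["tcp_pos"][:2])-C)@R*1000).round(1),"underside",round((s["tcp_pos"][2]-.0518)*1000,1))
E
python3 - <<'E'
from ff import *
c=capture("scene"); np.savez("/tmp/scene4.npz",**c); W=cloud(c); p=(W[...,:2]-C)@R*1000
for lo in range(60,140,10):
    m=(p[...,1]>lo)&(p[...,1]<lo+10)&(abs(p[...,0])<35)&(W[...,2]>.025)&(W[...,2]<.046); q=p[m]
    if len(q)>3: print(lo,len(q),"x",q[:,0].min().round(1),q[:,0].max().round(1),"ymin",q[:,1].min().round(1),"z",np.median(W[m][:,2]).round(4))
m=(abs(p[...,0])<62)&(abs(p[...,1])<50)&(W[...,2]>.047)&(W[...,2]<.06);edges(W,m|((abs(p[...,0])<70)&(abs(p[...,1])<58)&(W[...,2]>.047)&(W[...,2]<.06)),C,-11.6,"plate")
cv2.imwrite("pics/p5.png",cv2.resize(c["img"][170:290,320:460],(560,480),interpolation=2))
E
```

```text
{'time_s': 17.2, 'tcp_pos': [0.5741, -0.0821, 0.0871], 'eef_rot': [179.9086, -0.0047, 78.2374], 'contact_force': [-0.126, -0.0842, -2.0206], 'moment': [0.0442, 0.059, 0.0297]}
fixture frame mm [  0.5 165.8] underside 35.3
60 19 x -13.2 15.1 ymin 64.4 z 0.0416
70 41 x -19.2 19.6 ymin 70.1 z 0.0413
80 44 x -18.2 21.8 ymin 80.2 z 0.0408
90 40 x -18.5 23.1 ymin 90.4 z 0.0413
100 44 x -19.1 21.0 ymin 100.1 z 0.0411
110 42 x -18.0 19.7 ymin 110.0 z 0.0408
120 41 x -18.1 21.4 ymin 120.0 z 0.0416
130 51 x -23.8 25.9 ymin 130.1 z 0.0419
plate {'x': ([-62, -62, -61, -62, -63, -63, -60, -61, -63, -62, -62, -61, -59, -61, -63, -62, -61, -62, -62, -59, -62, -62, -63], [63, 64, 64, 62, 62, 63, 64, 61, 64, 66, 58, 64, -50, -31, -26, -10, 47, 64, 62, 60, 63, 62, 63]), 'y': ([-52, -51, -52, -51, -52, -52, -52, -50, -52, -53, -52, -51, -52, -52, -52, -51, -53, -53, -49, -52, -52, -50, -52, -52, -52, -51, -51, -52, -49], [47, 47, 46, 47, 45, 48, 47, 48, 46, 46, 45, 49, 49, 48, 46, 48, 48, 45, 42, 48, 46, 48, 48, 48, 42, 49, 45, 48, 45])}
```

View pics/p5.png

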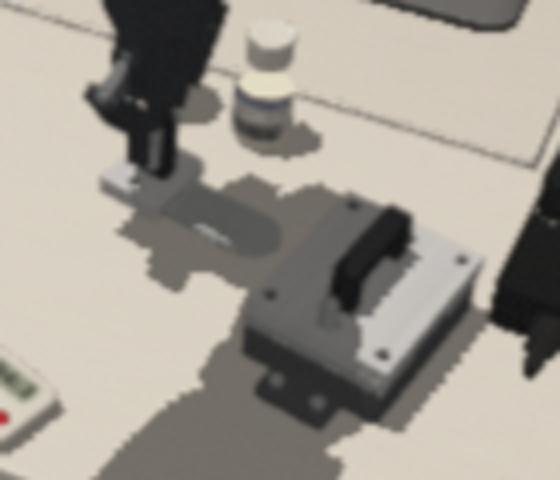

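The view shows the blade lined up with the slot about 15 mm short of the face. The camera offset between blade and plate is about 0.6 mm, but the blade is 2.5 mm too high. I'll lower it, then enter.

servo_tool(
  increments=[0,-0.05,0.13,-0.2,0.6,0,0,0.13,0,0.6,0,0,0,0,0.6,0,0,0,0,0.6],
)

```text
time_s: 17.65
tcp_pos: [0.5729, -0.0818, 0.0836]
eef_rot: [180.0, 0.0, 78.4]
contact_force: [0.7, -0.5, -2.0]
finger_gap: 0.0131
grip_force: 58.5
```

servo_tool(
  increments=[-0.5,0.05,-0.06,0,0.6,-0.5,0,0,0,0.6,-0.3,0,0,0,0.6,0,0,0,0,0.6,0,0,0,0,0.6],
)

```text
time_s: 18.15
tcp_pos: [0.5707, -0.0948, 0.0841]
eef_rot: [-180.0, -0.0, 78.4]
contact_force: [0.3, 0.5, -2.5]
finger_gap: 0.0134
grip_force: 58.5
```

```bash
python3 ff.py
```

```text
{'time_s': 18.15, 'tcp_pos': [0.5707, -0.0948, 0.0841], 'eef_rot': [-179.9991, -0.002, 78.4118], 'contact_force': [0.3479, 0.5123, -2.4537], 'moment': [0.0111, -0.0007, 0.0077]}
fixture frame mm [ -0.2 152.7] underside 32.3
```

servo_tool(
  increments=[-0.4,0,0,0,0.6,-0.4,0,0,0,0.6,-0.4,0,0,0,0.6,0,0,0,0,0.6],
)

```text
time_s: 18.55
tcp_pos: [0.5682, -0.1074, 0.0842]
eef_rot: [180.0, 0.0, 78.4]
contact_force: [1.3, -0.2, -2.2]
finger_gap: 0.0131
grip_force: 58.5
```

servo_tool(
  increments=[-0.4,0,0,0,0.6,-0.5,0,0,0,0.6,-0.5,0,0,0,0.6,-0.5,0,0,0,0.6,0,0,0,0,0.6],
)

```text
time_s: 19.05
tcp_pos: [0.5643, -0.1263, 0.0841]
eef_rot: [180.0, 0.0, 78.4]
contact_force: [-0.3, -0.8, -1.4]
finger_gap: 0.0132
grip_force: 58.5
```

servo_tool(
  increments=[-0.5,0,0,0,0.6,-0.5,0,0,0,0.6,-0.5,0,0,0,0.6,-0.5,0,0,0,0.6,-0.5,0,0,0,0.6,-0.5,0,0,0,0.6,-0.5,0,0,0,0.6,0,0,0,0,0.6],
)

```text
time_s: 19.85
tcp_pos: [0.5573, -0.1604, 0.0841]
eef_rot: [180.0, 0.0, 78.4]
contact_force: [-0.8, -0.6, -2.2]
finger_gap: 0.0131
grip_force: 58.5
```

servo_tool(
  increments=[-0.2,0,0,0,0.6,-0.2,0,0,0,0.6,-0.15,0,0,0,0.6,0,0,0,0,0.6],
)

```text
time_s: 20.25
tcp_pos: [0.5564, -0.1649, 0.0841]
eef_rot: [-180.0, 0.0, 78.4]
contact_force: [-0.4, 0.5, -2.9]
finger_gap: 0.0131
grip_force: 58.5
```

```bash
python3 ff.py
```

```text
{'time_s': 20.25, 'tcp_pos': [0.5564, -0.1649, 0.0841], 'eef_rot': [-179.9992, 0.0102, 78.4215], 'contact_force': [-0.3726, 0.5099, -2.8638], 'moment': [-0.007, -0.0326, -0.0159]}
fixture frame mm [-0.1 81.2] underside 32.3
```

Smooth so far, about 5 mm to go. I'll step until it touches.

servo_tool(
  increments=[-0.15,0,0,0,0.6,-0.15,0,0,0,0.6,0,0,0,0,0.6],
)

```text
time_s: 20.55
tcp_pos: [0.5558, -0.1679, 0.0841]
eef_rot: [-180.0, 0.0, 78.4]
contact_force: [-0.4, 0.8, -2.6]
finger_gap: 0.0129
grip_force: 58.5
```

servo_tool(
  increments=[-0.1,0,0,0,0.6,0,0,0,0,0.6],
)

```text
time_s: 20.75
tcp_pos: [0.5556, -0.1687, 0.0841]
eef_rot: [-180.0, 0.0, 78.4]
contact_force: [0.4, -0.1, -1.7]
finger_gap: 0.0131
grip_force: 58.5
```

servo_tool(
  increments=[-0.07,0,0,0,0.6,0,0,0,0,0.6],
)

```text
time_s: 20.95
tcp_pos: [0.5555, -0.1694, 0.0841]
eef_rot: [180.0, 0.0, 78.4]
contact_force: [-0.1, -0.7, -0.8]
finger_gap: 0.0131
grip_force: 58.5
```

servo_tool(
  increments=[-0.07,0,0,0,0.6,0,0,0,0,0.6],
)

```text
time_s: 21.15
tcp_pos: [0.5554, -0.1699, 0.0841]
eef_rot: [-180.0, -0.0, 78.4]
contact_force: [0.7, -0.5, -1.7]
finger_gap: 0.013
grip_force: 58.6
```

servo_tool(
  increments=[-0.05,0,0,0,0.6,0,0,0,0,0.6],
)

```text
time_s: 21.35
tcp_pos: [0.5554, -0.17, 0.0841]
eef_rot: [-180.0, -0.0, 78.5]
contact_force: [0.4, 2.3, -1.7]
finger_gap: 0.013
grip_force: 58.7
```

servo_tool(
  increments=[-0.05,0,0,0,0.6,0,0,0,0,0.6],
)

```text
time_s: 21.55
tcp_pos: [0.5553, -0.1701, 0.0841]
eef_rot: [-180.0, -0.0, 78.5]
contact_force: [0.2, 3.5, -0.3]
finger_gap: 0.0132
grip_force: 58.9
```

servo_tool(
  increments=[-0.05,0,0,0,0.6,0,0,0,0,0.6],
)

```text
time_s: 21.75
tcp_pos: [0.5553, -0.1703, 0.0841]
eef_rot: [-180.0, -0.1, 78.5]
contact_force: [0.0, 5.0, 0.8]
finger_gap: 0.0132
grip_force: 59.0
```

servo_tool(
  increments=[0,0,0,0,0.6,0,0,0,0,0.6,0,0,0,0,0.6,0,0,0,0,0.6,0,0,0,0,0.6,0,0,0,0,0.6],
)

```text
time_s: 22.35
tcp_pos: [0.5552, -0.1702, 0.0841]
eef_rot: [-180.0, -0.1, 78.5]
contact_force: [0.3, 5.7, 0.7]
finger_gap: 0.0132
grip_force: 59.0
```

servo_tool(
  increments=[0,0,0,0,0.6,0,0,0,0,0.6,0,0,0,0,0.6,0,0,0,0,0.6,0,0,0,0,0.6,0,0,0,0,0.6],
)

```text
time_s: 22.95
tcp_pos: [0.5553, -0.1703, 0.0841]
eef_rot: [-180.0, -0.1, 78.5]
contact_force: [0.4, 5.7, -0.5]
finger_gap: 0.0133
grip_force: 59.0
```

```bash
python3 ff.py
```

```text
{'time_s': 22.95, 'tcp_pos': [0.5553, -0.1703, 0.0841], 'eef_rot': [-179.9878, -0.0716, 78.4944], 'contact_force': [0.4384, 5.7392, -0.4813], 'moment': [1.1938, -0.1307, 0.127]}
fixture frame mm [-0.2 75.7] underside 32.3
```

servo_tool(
  increments=[0.2,0,0,0,0.6,0.4,0,0,0,0.6,0.6,0,0,0,0.6,0.6,0,0,0,0.6,0.6,0,0,0,0.6,0.6,0,0,0,0.6,0.6,0,0,0,0.6,0.6,0,0,0,0.6],
)

```text
time_s: 23.75
tcp_pos: [0.5636, -0.1297, 0.0841]
eef_rot: [180.0, 0.0, 78.4]
contact_force: [-0.4, 0.0, -2.2]
finger_gap: 0.0132
grip_force: 58.6
```

servo_tool(
  increments=[0.8,0,0,0,0.6,0.8,0,0,0,0.6,0.8,0,0,0,0.6,0.8,0,0,0,0.6,0.8,0,0,0,0.6,0.8,0,0,0,0.6,0.8,0,0,0,0.6,0,0,0,0,0.6],
)

```text
time_s: 24.55
tcp_pos: [0.5751, -0.0736, 0.084]
eef_rot: [-180.0, -0.0, 78.5]
contact_force: [0.5, 0.3, -1.7]
finger_gap: 0.0131
grip_force: 58.6
```

servo_tool(
  increments=[0,0,-1,0,0.6,0,0,-2,0,0.6,0,0,-2.5,0,0.6,0,0,-2,0,0.6,0,0,-1,-5,0.6,0,0,0,-6,0.6,0,0,0,0,0.6],
)

```text
time_s: 25.25
tcp_pos: [0.5747, -0.0763, 0.1703]
eef_rot: [179.9, 0.0, 89.5]
contact_force: [-0.8, 0.8, -2.3]
finger_gap: 0.013
grip_force: 58.7
```

Run:
```python
from ff import *
t=np.array(s["tcp_pos"]);y=np.deg2rad(s["eef_rot"][2]);d=np.array([.4441,.3127])-t[:2]
print("tool shift cm",(100*np.array([d@[np.cos(y),np.sin(y)],d@[np.sin(y),-np.cos(y)]])).round(2),"turn",round(s["eef_rot"][2]-89.4,1))
C0=C
for n in("scene",):
    c=capture(n); W=cloud(c)
    m=(W[...,2]>.047)&(W[...,2]<.058)&(np.linalg.norm(W[...,:2]-C,axis=-1)<.085)
    print(n,m.sum(),np.percentile(W[m][:,2],[5,50,95]).round(4)); edges(W,m,C,-11.6,"plate")
```

```text
{'time_s': 25.25, 'tcp_pos': [0.5747, -0.0763, 0.1703], 'eef_rot': [179.9175, 0.0231, 89.4553], 'contact_force': [-0.7781, 0.7869, -2.2882], 'moment': [0.0686, 0.0106, -0.0125]}
fixture frame mm [  0.  171.6] underside 118.5
tool shift cm [ 38.78 -13.43] turn 0.1
scene 1239 [0.0496 0.0531 0.0559]
plate {'x': ([-62, -61, -62, -61, -62, -61, -61, -63, -65, -63, -62, -61, -61, -64, -60, -62, -60, -63, -63, -61, -63, -61, -61], [64, 60, 63, 65, 61, 64, 61, 60, 66, 63, 63, 23, -47, -37, -22, -13, 37, 63, 61, 63, 62, 59, 64]), 'y': ([-53, -51, -52, -48, -52, -50, -51, -52, -52, -52, -52, -52, -48, -51, -52, -51, -52, -51, -52, -51, -51, -52, -51, -52, -51, -52, -52, -53, -52], [49, 47, 46, 48, 46, 48, 47, 47, 46, 46, 46, 47, 50, 48, 47, 49, 47, 45, 48, 47, 47, 46, 48, 45, 47, 47, 46, 45, 45])}
```

servo_tool(
  increments=[1.4,-0.5,0,0,0.6,2.9,-1,0,0,0.6,3.9,-1.35,0,0,0.6,3.9,-1.35,0,0,0.6,3.9,-1.35,0,0,0.6,3.9,-1.35,0,0,0.6,3.9,-1.35,0,0,0.6,3.9,-1.35,0,0,0.6],
)

```text
time_s: 26.1
tcp_pos: [0.4797, 0.2048, 0.169]
eef_rot: [-180.0, -0.0, 89.3]
contact_force: [0.4, 0.1, -1.5]
finger_gap: 0.0131
grip_force: 58.6
```

servo_tool(
  increments=[3.9,-1.35,0,0,0.6,3.9,-1.35,0,0,0.6,2.2,-0.75,0,0,0.6,1.1,-0.38,0,0,0.6,0,0,0,0,0.6,0,0,0,0,0.6],
)

```text
time_s: 26.7
tcp_pos: [0.4445, 0.3125, 0.1689]
eef_rot: [-180.0, 0.1, 89.3]
contact_force: [0.6, -0.6, -1.0]
finger_gap: 0.0135
grip_force: 58.6
```

servo_tool(
  increments=[0,0,1.5,0,0.6,0,0,2.5,0,0.6,0,0,2.5,0,0.6,0,0,2,0,0.6,0,0,1.2,0,0.6,0,0,0.5,0,0.6,0,0,0.3,0,0.6,0,0,0,0,0.6],
)

```text
time_s: 27.5
tcp_pos: [0.4447, 0.3137, 0.0645]
eef_rot: [180.0, -0.0, 89.4]
contact_force: [0.3, 0.7, -1.7]
finger_gap: 0.0132
grip_force: 58.6
```

servo_tool(
  increments=[0,0,0.2,0,0.6,0,0,0.2,0,0.6,0,0,0.1,0,0.6,0,0,0,0,0.6],
)

```text
time_s: 27.9
tcp_pos: [0.4442, 0.3139, 0.0591]
eef_rot: [180.0, -0.0, 89.4]
contact_force: [0.7, 0.1, -1.7]
finger_gap: 0.0128
grip_force: 58.6
```

servo_tool(
  increments=[0,0,0.1,0,0.6,0,0,0,0,0.6],
)

```text
time_s: 28.1
tcp_pos: [0.4442, 0.3139, 0.058]
eef_rot: [-180.0, 0.0, 89.4]
contact_force: [-0.6, -0.2, -1.8]
finger_gap: 0.0137
grip_force: 58.6
```

servo_tool(
  increments=[0,0,0.05,0,0.6,0,0,0,0,0.6],
)

```text
time_s: 28.3
tcp_pos: [0.4442, 0.3139, 0.0579]
eef_rot: [180.0, -0.0, 89.4]
contact_force: [-1.1, -1.1, 2.9]
finger_gap: 0.0134
grip_force: 59.4
```

Touched the tray floor. I'll release and lift.

servo_tool(
  increments=[0,0,0,0,1.8,0,0,0,0,2.5,0,0,0,0,3.5,0,0,0,0,5,0,0,0,0,5],
)

```text
time_s: 28.8
tcp_pos: [0.4443, 0.3139, 0.0575]
eef_rot: [-180.0, 0.0, 89.4]
contact_force: [0.8, -0.2, -0.1]
finger_gap: 0.05
grip_force: 0.0
```

servo_tool(
  increments=[0,0,-0.5,0,5,0,0,-1.5,0,5,0,0,-3,0,5,0,0,-3,0,5,0,0,-3,0,5,0,0,-2,0,5,3,0,-1,0,5,3,0,0,0,5],
)

```text
time_s: 29.6
tcp_pos: [0.446, 0.3743, 0.2004]
eef_rot: [179.8, -0.1, 89.3]
contact_force: [-0.3, 0.3, -1.0]
finger_gap: 0.0498
grip_force: 0.0
```

servo_tool(
  increments=[4,0,0,0,5,4,0,0,0,5,4,0,0,0,5,4,0,0,0,5,0,0,0,0,5],
)

```text
time_s: 30.1
tcp_pos: [0.4432, 0.5401, 0.1967]
eef_rot: [-179.9, -0.2, 89.8]
contact_force: [-0.1, 1.4, -0.1]
finger_gap: 0.0502
grip_force: 0.0
```

Run:
```python
from cell import *
import cv2,numpy as np
a=capture("top")["img"][150:290,170:490]; b=capture("scene")["img"][140:330,160:480]
cv2.imwrite("pics/p6.png",np.vstack([cv2.resize(a,(560,245),interpolation=2),cv2.resize(b,(560,333),interpolation=2)]))
```

```text
(no output)
```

View pics/p6.png

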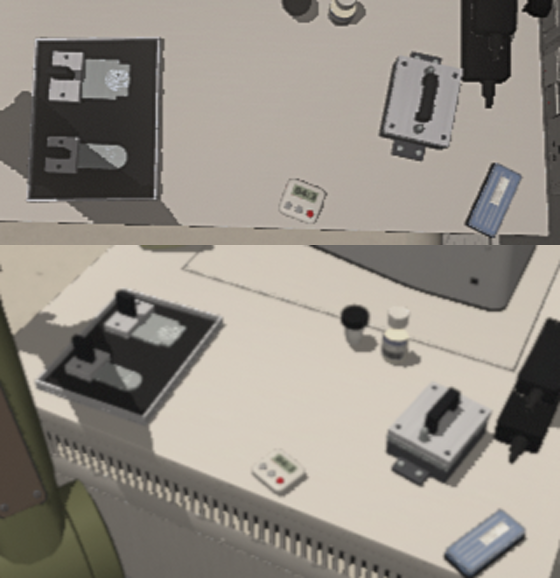

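Both views show the narrow gauge flat in the tray at (90,155) in the upper half. The plate is seated on the pins at (420,100), and the bystanders and the wide gauge look where they were.

```bash
python3 -c "
from cell import *
print(job_done())"
```

```text
the job is handed in; nothing more can be done
None
```

The job is done and handed in at about 30 s: the plate is seated on the rails, and the narrow gauge was slid in until its shoulder met the face (about 6 N), held over 1 s, drawn out and laid flat back in the tray; the other objects were left untouched.

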